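Put the printing stamps away by length and shelve the caddy

ROBOT

A 6-joint arm with a two-finger parallel gripper is mounted at the origin on the work surface. World frame = base frame: x ahead of the robot, y to its left, z up, the work surface at z = 0. Lengths are in m, angles in rad, forces in N, time in s.
With the tool pointing down it reaches from about 0.35 to 0.775 m from the base axis. Payload 7.3 kg.
Tool frame: the origin (TCP) lies midway between the tips of the shut fingers; the grasp point (between the pads) lies 19 mm behind it (tcp_to_grasp is the distance from the TCP to the grasp point, in m); z points along the fingers, y is the line along which they close (so a half turn about z gives the same grasp; the last joint's range is limited). The gripper opens to 92 mm and grips with 3 to 60 N. Pads are 19 mm wide; open, the fingers measure 130 mm over their backs; the gripper's body (75 mm by 190 mm) begins 47 mm behind the grasp point.
Start: joints at [-1.437, 0.342, 1.524, -0, 1.275, -0.146], TCP at [0.145, -0.505, 0.227] pointing down, gripper open.
Joint ranges: [-2.53, 2.53], [-0.77, 2.02], [0.04, 2.7], [-1, 4.14], [0.28, 2.66], [-3.11, 3.11]. Speed limits (rad/s): [2.57, 2.57, 3.14, 3.14, 3.14, 3.14].

INTERFACE

Orientations are given as [roll, pitch, yaw] about the fixed x, y, z axes, in that order (R = Rz(yaw) Ry(pitch) Rx(roll)).
In Python, from cell import observe, read_camera, calibration, hand_in, tcp_to_grasp gives the robot as it stands.
- The arm moves only by the tool send_rows, never from a script. Its argument "targets" is a list of rows, each a list of 5 numbers: the opening, from 0 (shut) to 1 (fully open), then the shift along the world's x, y, z in m, then the turn about the world's z in rad. A call has 1 to 5 rows; each row shifts and turns the commanded pose from where the row before left it; what a row does not reach is not made up. A row lasts 1/10 s, in which the tool goes at most 50 mm and 8.59 degrees, less where a joint would pass 70% of its speed; a pose out of reach is approached as far as the arm can. A call is refused whole if a number of a shift passes 0.05 or a number of a turn 0.15, either way. A call with a gripper value outside its range is refused whole. The fingers move at their own pace and stop on an object; "grip_force" is the grip in N (left out, the last holds). Time passes only in rows, so rows that do not move let the fingers close. It gives the time, the measured TCP pose, the force, the opening and the grip force at its end, in the units of the state.
- observe(): the state, without advancing time (a new reading comes with each control period).
- read_camera(name): name is "side" or "top"; returns (picture, depth): 420x560x3 uint8, red, green, blue; 420x560 float32, m along the optical axis (not along the pixel's ray), 0 where there is no reading.
- calibration(name): a dict with "intrinsics" (3x3 intrinsics, pixels), "k1" (the pictures are not rectified: a ray, as slopes to the right and down, at radius r is drawn at 1 + k1 r^2 times it, then the intrinsics apply), "world_to_cam" (4x4, takes a point from world to camera coordinates). Camera axes: x right, y up, looking along -z (the intrinsics and any distortion apply to the point x, -y, -z); pixel columns grow to the right and rows downward; lengths in m; the calibration is good to about 2 mm. A picture is of the moment at which its call begins. calibration takes no time and is no camera call.
- hand_in(): hands the job in; it is judged then, once.
The state is a dict: "time": time; "qpos": joint angles; "qvel": joint speeds; "joint_efforts": joint torques, N m; "tool_pos": TCP position; "tool_rot": TCP orientation; "contact_force": force on the tool from outside, world axes, zero at the start; "torque": the same for the moment, N m; "opening": finger opening in m; "grip_force": force on a finger pad.
Only numpy, scipy, OpenCV 4.12 (cv2) and the standard library are available. Lean on these libraries where they do the work, as an engineer would, in place of code of your own. Each camera call takes 0.05 s, during which the arm holds its last target. There are 200 camera calls.

TASK

Put the three loose printing stamps into the wooden caddy, each set down flat and upright in the row that already holds the stamp of the same length. Only when all three are in, lift the caddy by the bar of its middle panel, carry it level, and set it down gently, centred and square, on the low cork-topped stand. Leave the stamps already in the caddy in their rows, drop nothing, and do not disturb the ink roller and the ink jar.

Things in the scene. Friction and masses are not known exactly. Their poses are not given: they have to be found in the camera images.
- stamp_small: small hand-printing stamp: white block 34 mm long (its x), 32 mm wide (y), 18 mm high with a rubber underside; dark grip on top, 30 mm long (x), 18 mm thick (y), top at 50 mm. Sizes differ only in block length (34, 50, 66 mm). Origin: centre of the underside, z up. It starts loose on the table.
- kept_small: small hand-printing stamp: white block 34 mm long (its x), 32 mm wide (y), 18 mm high with a rubber underside; dark grip on top, 30 mm long (x), 18 mm thick (y), top at 50 mm. Sizes differ only in block length (34, 50, 66 mm). Origin: centre of the underside, z up. It starts in a robot-side bay of the caddy, marking the row for its size; stays in the caddy.
- stamp_medium: medium hand-printing stamp: white block 50 mm long (its x), 32 mm wide (y), 18 mm high with a rubber underside; dark grip on top, 30 mm long (x), 18 mm thick (y), top at 50 mm. Sizes differ only in block length (34, 50, 66 mm). Origin: centre of the underside, z up. It starts loose on the table.
- kept_medium: medium hand-printing stamp: white block 50 mm long (its x), 32 mm wide (y), 18 mm high with a rubber underside; dark grip on top, 30 mm long (x), 18 mm thick (y), top at 50 mm. Sizes differ only in block length (34, 50, 66 mm). Origin: centre of the underside, z up. It starts in a robot-side bay of the caddy, marking the row for its size; stays in the caddy.
- stamp_large: large hand-printing stamp: white block 66 mm long (its x), 32 mm wide (y), 18 mm high with a rubber underside; dark grip on top, 30 mm long (x), 18 mm thick (y), top at 50 mm. Sizes differ only in block length (34, 50, 66 mm). Origin: centre of the underside, z up. It starts loose on the table.
- kept_large: large hand-printing stamp: white block 66 mm long (its x), 32 mm wide (y), 18 mm high with a rubber underside; dark grip on top, 30 mm long (x), 18 mm thick (y), top at 50 mm. Sizes differ only in block length (34, 50, 66 mm). Origin: centre of the underside, z up. It starts in a robot-side bay of the caddy, marking the row for its size; stays in the caddy.
- caddy: brown wooden caddy, 202 (x) by 172 mm (y), origin: centre of the underside, z up. Floor 6 mm thick, rims and dividers 20 mm high. Three rows along x at y = -56, 0, +56 mm, each 44 mm wide; an upright panel at x = 0 (12 mm thick, 95 mm high) halves them into bays 89 mm long (|x| 6 to 95 mm). Kept stamps are in the -x bays; the +x bays start empty. About 0.7 kg when full.
- caddy_grip (a point): where to grip the caddy: middle of the bar at the top of its upright panel, 83 mm above its underside; bar 12 mm thick (caddy's x), 25 mm high (z 70 to 95 mm), over a slot z 45 to 70 mm, 100 mm wide (y)
- caddy_bay0 (a point): centre of the floor of the empty bay (+x side) of the row at caddy y = -56 mm
- caddy_bay1 (a point): centre of the floor of the empty bay (+x side) of the row at caddy y = 0 mm
- caddy_bay2 (a point): centre of the floor of the empty bay (+x side) of the row at caddy y = 56 mm
- stand: low fixed stand, cork top with white edge, 250 by 250 mm, 30 mm high; origin at the centre of its underside on the table, z up
- brayer: ink roller with a red handle, 190 mm long, lying on the table; bystander, leave alone; origin under the handle's front end
- ink_jar: white ink jar with black cap, 60 mm wide, 70 mm tall; bystander, leave alone; origin at its underside
Things that resemble listed ones, but are neither listed nor needed, are in the scene too. Leave any purple or red look-alike of the stamp_small alone.

How it is judged:
By the outcome, as a careful person would: the job done as asked, in the order asked, and still so for the second after the job is handed in, with the robot touching nothing.
It also fails if it takes over 72 s, if anything falls off the work surface, if the arm or the gripper's body presses on something with over 40 N, if the wrist force passes 120 N, or if a joint passes its speed limit or range.

## Working session

There is one attempt and no reset: what is moved stays moved. The work goes in short steps, Python scripts to look and compute and a tool call to move; the robot and the scene stay as the last step left them, time stands still between calls to the robot, and variables do not carry over. Pictures are saved under pics/ and viewed, at most 10 in all, crops included, and the job is handed in when it is done.

Besides the shell and the picture viewer there is one more tool, called after "Request:" as name([rows], argument=value, ...), one row to a line, values as JSON. send_rows: Moves the arm, as the interface text tells. Its arguments: {"type":"object","properties":{"targets":{"type":"array","items":{"type":"array","items":{"type":"number"}}},"grip_force":{"type":"number"}},"required":["targets"]}

```bash
ls; mkdir -p pics; cat > h.py <<'E'
import numpy as np, cv2
from cell import *
def cap(n):
    im,d=read_camera(n); np.savez(f'{n}.npz',im=im,d=d); return im,d
def load(n):
    z=np.load(f'{n}.npz'); return z['im'],z['d']
def ray(n,uv):
    c=calibration(n);K=np.array(c['intrinsics'],float);W=np.array(c['world_to_cam'],float)
    uv=np.atleast_2d(np.array(uv,float))
    s=cv2.undistortPoints(uv.reshape(-1,1,2),K,np.array([c['k1'],0,0,0.])).reshape(-1,2)
    d=np.c_[s[:,0],-s[:,1],-np.ones(len(s))]@W[:3,:3]
    o=-W[:3,:3].T@W[:3,3]
    return o,d
def plane(n,uv,z):
    o,d=ray(n,uv); return o+d*((z-o[2])/d[:,2])[:,None]
def cloud(n,d):
    v,u=np.mgrid[:d.shape[0],:d.shape[1]]
    o,r=ray(n,np.c_[u.ravel(),v.ravel()])
    return (o+r*d.reshape(-1,1)).reshape(*d.shape,3)
E
python3 - <<'E'
from h import *
for n in('side','top'):
    im,d=cap(n); cv2.imwrite(f'pics/{n}0.png',im[:,:,::-1]); c=calibration(n);print(n,c, (d>0).mean())
print(observe(),tcp_to_grasp)
E
```

```text
pics
side {'intrinsics': array([[439.89261887,   0.        , 279.97184765],
       [  0.        , 439.89261887, 199.43748797],
       [  0.        ,   0.        ,   1.        ]]), 'k1': -0.10412708977336635, 'world_to_cam': array([[-0.93524216, -0.3539427 , -0.00683101,  0.52223558],
       [ 0.20024836, -0.54484256,  0.81427709, -0.15854801],
       [-0.29192926,  0.76017837,  0.58043618, -0.79731517],
       [ 0.        ,  0.        ,  0.        ,  1.        ]])} 0.9963265306122449
top {'intrinsics': array([[439.50362576,   0.        , 278.23656199],
       [  0.        , 439.50362576, 208.49345237],
       [  0.        ,   0.        ,   1.        ]]), 'k1': -0.09407164707177111, 'world_to_cam': array([[-0.0039433 , -0.99997464,  0.00593076,  0.03012044],
       [ 0.98466957, -0.00284856,  0.17440678, -0.57183478],
       [-0.17438547,  0.00652758,  0.98465583, -0.8824578 ],
       [ 0.        ,  0.        ,  0.        ,  1.        ]])} 0.9959353741496598
{'time': 0.1, 'qpos': array([-1.43698626e+00,  3.42635603e-01,  1.52488893e+00, -4.33029005e-05,
        1.27543627e+00, -1.46010886e-01]), 'qvel': array([-4.30713698e-04, -1.82789253e-03, -2.69701410e-03, -1.93448888e-05,
       -9.42777389e-04,  4.37681421e-04]), 'joint_efforts': array([ 1.74048026e-03, -4.32003164e+01, -2.44694585e+01,  7.19188456e-02,
        5.26377093e-02, -4.17495517e-05]), 'tool_pos': array([ 0.14495071, -0.50421698,  0.22613489]), 'tool_rot': array([-3.14023303e+00, -1.58086092e-04,  2.79833475e-01]), 'contact_force': array([ 0.46707396,  0.32540206, -0.26993641]), 'torque': array([0.01417501, 0.06322004, 0.0328459 ]), 'grip_force': 0.0, 'opening': 0.09156199455139445} 0.0188
```

View pics/top0.png

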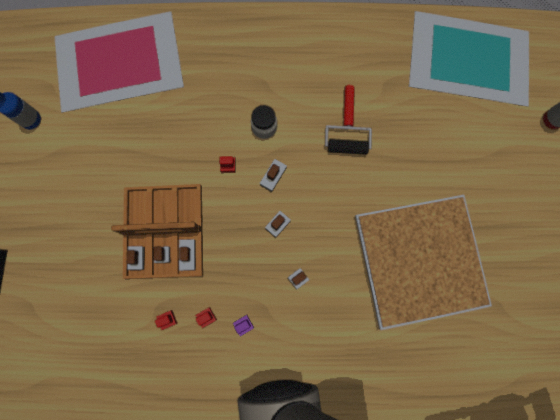

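View pics/side0.png

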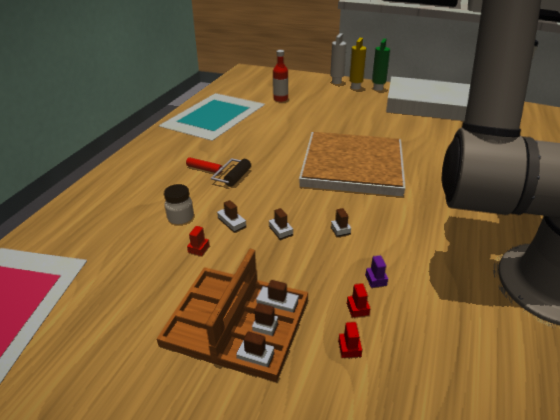

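The top view shows the loose stamps at (273,175) large, (278,224) medium and (298,278) small. The caddy is at (163,232), with kept stamps at (134,258), (161,255) and (187,254). The stand is at (423,262). The look-alikes to leave alone are the red blocks at (228,164), (165,320) and (206,317), and the purple one at (243,325). The side view agrees: loose stamps at (232,215), (281,223) and (342,222).

```bash
cat >> h.py <<'E'
def rect(P):
    (c,s,a)=cv2.minAreaRect((P*1000).astype(np.float32)); 
    if s[0]<s[1]: s=s[::-1];a+=90
    return np.round(c,1),np.round(s,1),round((a+90)%180-90,1)
def stamps(n,im,d,zlo=-.01,zhi=.08):
    C=cloud(n,d); hsv=cv2.cvtColor(im,cv2.COLOR_RGB2HSV)
    w=((hsv[...,1]<70)&(hsv[...,2]>110)&(C[...,2]>zlo)&(C[...,2]<zhi)&(d>0)).astype(np.uint8)
    k,L,st,ce=cv2.connectedComponentsWithStats(w)
    for i in range(1,k):
        if 40<st[i,4]<1500 and abs(np.median(C[L==i][:,1]))<.5:
            m=L==i; P=C[m]; print(n,ce[i].round(),st[i,4],'z',np.percentile(P[:,2],[5,50,95]).round(4),rect(P[P[:,2]>np.median(P[:,2])-.004][:,:2]))
E
python3 - <<'E'
from h import *
for n in('side','top'):
    im,d=load(n); stamps(n,im,d)
    C=cloud(n,d); hsv=cv2.cvtColor(im,cv2.COLOR_RGB2HSV)
    # dark grips: small brown tops
    m=((C[...,2]>.042)&(C[...,2]<.06)).astype(np.uint8)
    k,L,st,ce=cv2.connectedComponentsWithStats(m)
    for i in range(1,k):
        if 25<st[i,4]<900:
            P=C[L==i];print(n,'grip',ce[i].round(),st[i,4],im[L==i].mean(0).round(),'z95',np.percentile(P[:,2],[50,95]).round(4),rect(P[:,:2]))
    m=((C[...,2]>.08)&(C[...,2]<.12)&(C[...,1]>.1)).astype(np.uint8)
    k,L,st,ce=cv2.connectedComponentsWithStats(m)
    for i in range(1,k):
        if st[i,4]>60: P=C[L==i];print(n,'bar',ce[i].round(),np.percentile(P[:,2],[50,95]).round(4),rect(P[:,:2]))
    m=((C[...,2]>.022)&(C[...,2]<.04)&(C[...,1]<-.05)&(C[...,0]>.2)).astype(np.uint8)
    k,L,st,ce=cv2.connectedComponentsWithStats(m)
    for i in range(1,k):
        if st[i,4]>1000: P=C[L==i];print(n,'stand',ce[i].round(),np.percentile(P[:,2],[50,95]).round(4),rect(P[:,:2]))
    m=((C[...,2]>.012)&(C[...,2]<.03)&(C[...,1]>.1)&(hsv[...,1]>90)).astype(np.uint8)
    k,L,st,ce=cv2.connectedComponentsWithStats(m)
    for i in range(1,k):
        if st[i,4]>100: P=C[L==i];print(n,'cad',ce[i].round(),st[i,4],np.percentile(P[:,2],[50,95]).round(4),rect(P[:,:2]))
E
```

```text
side [211. 117.] 1327 z [-0.0032 -0.0006  0.0019] (array([ 960.2, -450.9]), array([306.1, 217.6]), 81.3)
side [326. 171.] 162 z [0.0233 0.025  0.0285] (array([ 539. , -222.5]), array([309.7, 153.6]), -41.1)
side [400. 170.] 105 z [0.0001 0.0254 0.0282] (array([ 355.3, -302. ]), array([248.6,  48.6]), -84.4)
side [223. 170.] 68 z [0.009  0.0173 0.0193] (array([ 752.4, -127.6]), array([110.4,  43.2]), -81.7)
side [173. 207.] 57 z [0.0383 0.0419 0.0455] (array([772.3,  85.7]), array([40.6, 10.9]), 2.4)
side [232. 218.] 157 z [0.015  0.017  0.0185] (array([656. ,  40.3]), array([67.3, 32.5]), -29.6)
side [280. 227.] 119 z [0.0151 0.0172 0.0192] (array([546.3,  31.2]), array([48.9, 32.9]), -40.9)
side [336. 225.] 45 z [0.0155 0.0174 0.0188] (array([436.7,  -6.1]), array([35.5,  9.2]), -51.1)
side [277. 299.] 345 z [0.0217 0.024  0.0256] (array([478. , 227.9]), array([65.3, 32.7]), 1.8)
side [547. 311.] 288 z [0.0087 0.0112 0.0152] (array([31.9, 89.3]), array([55.5, 26.6]), -9.4)
side [262. 327.] 91 z [0.0215 0.0232 0.0254] (array([477.5, 293.8]), array([33.1,  9.8]), 6.0)
side [256. 354.]
[... 5271 characters left out ...]
 267.8]), array([29.8, 17.5]), -69.9)
top grip [242. 326.] 134 [ 96.  54. 115.] z95 [0.0497 0.0525] (array([327.7, 103.9]), array([30.3, 18. ]), -59.3)
top bar [ 12. 106.] [0.1054 0.1184] (array([796.5, 609.7]), array([51.3, 36.2]), -11.2)
top bar [153. 226.] [0.0946 0.0973] (array([529. , 282.8]), array([172. ,  12.8]), -87.4)
top stand [422. 261.] [0.03   0.0328] (array([ 461.7, -285.7]), array([252.4, 251.6]), -79.4)
top cad [162. 231.] 2194 [0.02   0.0233] (array([529.5, 283.1]), array([203.3, 172.9]), 2.2)
top cad [206. 317.] 125 [0.018  0.0213] (array([344. , 184.2]), array([34.2, 32.2]), -60.5)
top cad [167. 320.] 130 [0.0184 0.0228] (array([337.8, 268.1]), array([34.1, 31.8]), -66.5)
```

```bash
python3 - <<'E'
from h import *
im,_=load('top'); c=im[150:300,110:320]; cv2.imwrite('pics/crop.png',cv2.resize(c,None,fx=3.6,fy=3.6,interpolation=cv2.INTER_CUBIC)[:,:,::-1])
E
```

```text
(no output)
```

View pics/crop.png

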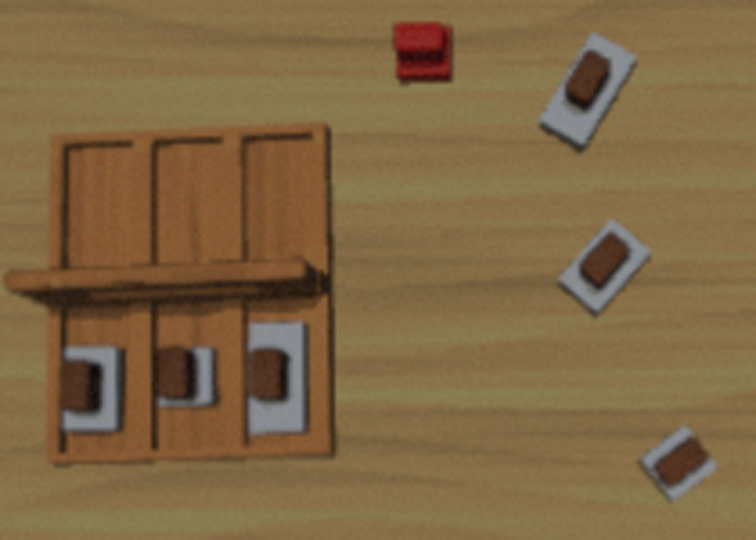

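The crop confirms the pick of stamp_small: white block and brown grip at (298,278), neither red nor purple. The rejected candidates are the red ones at (228,164), (165,320) and (206,317), and the purple one at (243,325). Rows: large goes to bay0 (right), small to bay1 (middle), medium to bay2 (left).

Request:
send_rows([
  [0.6,0.019,0.033,0,-0.08],
  [0.6,0.019,0.033,0,-0.08],
  [0.6,0.019,0.033,0,-0.08],
  [0.6,0.019,0.033,0,-0.08],
  [0.6,0.019,0.033,0,-0.08],
], grip_force=15)

```text
time: 0.6
tool_pos: [0.2404, -0.338, 0.2265]
tool_rot: [-3.141, 0.0, -0.124]
contact_force: [0.6, -0.1, -0.4]
opening: 0.0575
grip_force: 0.0
```

Request:
send_rows([
  [0.6,0.019,0.033,0,-0.08],
  [0.6,0.019,0.033,0,-0.08],
  [0.6,0.019,0.033,0,-0.08],
  [0.6,0.019,0.033,0,-0.08],
  [0.6,0.019,0.033,0,-0.08],
])

```text
time: 1.1
tool_pos: [0.3353, -0.1731, 0.2266]
tool_rot: [3.142, 0.0, -0.524]
contact_force: [0.7, -0.4, 0.1]
opening: 0.0552
grip_force: 0.0
```

Request:
send_rows([
  [0.6,0.019,0.033,-0.02,-0.08],
  [0.6,0.019,0.033,-0.02,-0.08],
  [0.6,0.019,0.033,-0.02,-0.08],
  [0.6,0.019,0.033,-0.02,-0.08],
  [0.6,0.0155,0.029,-0.02,-0.085],
])

```text
time: 1.6
tool_pos: [0.4271, -0.0118, 0.1258]
tool_rot: [-3.142, -0.0, -0.928]
contact_force: [1.8, -0.1, 0.4]
opening: 0.055
grip_force: 0.0
```

Request:
send_rows([
  [0.6,0,0,0,0],
  [0.6,0,0,0,0],
])

```text
time: 1.8
tool_pos: [0.4261, -0.0131, 0.1262]
tool_rot: [3.14, 0.001, -0.922]
contact_force: [-0.2, -0.4, 0.7]
opening: 0.0549
grip_force: 0.0
```

Request:
send_rows([
  [0.6,0,0,-0.04,0],
  [0.6,0,0,-0.035,0],
  [0.6,0,0,-0.02,0],
  [0.6,0,0,-0.009,0],
  [0.6,0,0,0,0],
])

```text
time: 2.3
tool_pos: [0.4262, -0.0144, 0.0226]
tool_rot: [3.141, 0.001, -0.926]
contact_force: [1.1, 0.4, 0.5]
opening: 0.0552
grip_force: 0.0
```

Request:
send_rows([
  [0.3,0,0,0,0],
  [0.1,0,0,0,0],
  [0.1,0,0,0,0],
  [0.1,0,0,0,0],
  [0.1,0,0,0,0],
])

```text
time: 2.8
tool_pos: [0.4267, -0.0136, 0.0231]
tool_rot: [-3.141, -0.001, -0.925]
contact_force: [0.6, -0.3, 0.3]
opening: 0.0195
grip_force: 0.0
```

Request:
send_rows([
  [0.0,0,0,0,0],
  [0.0,0,0,0,0],
  [0.0,0,0,0,0],
])

```text
time: 3.1
tool_pos: [0.4267, -0.0136, 0.023]
tool_rot: [-3.141, -0.0, -0.925]
contact_force: [-1.6, 0.7, 6.1]
opening: 0.018
grip_force: 15.0
```

Request:
send_rows([
  [0.0,0,0,0.01,0],
  [0.0,0,0,0.03,0],
  [0.0,0,0,0.04,0],
  [0.0,0,0,0.04,0],
  [0.0,0,0,0.02,0],
])

```text
time: 3.6
tool_pos: [0.4275, -0.0138, 0.1663]
tool_rot: [-3.139, -0.004, -0.925]
contact_force: [0.8, -0.0, -0.6]
opening: 0.0176
grip_force: 15.0
```

Request:
send_rows([
  [0.0,0.0157,0.03,0,0.0965],
  [0.0,0.0157,0.03,0,0.0965],
  [0.0,0.0157,0.03,0,0.0965],
  [0.0,0.0157,0.03,0,0.0965],
  [0.0,0.0157,0.03,0,0.0965],
])

```text
time: 4.1
tool_pos: [0.5052, 0.1377, 0.1632]
tool_rot: [3.141, 0.0, -0.439]
contact_force: [0.4, -0.8, -0.2]
opening: 0.018
grip_force: 15.0
```

Request:
send_rows([
  [0.0,0.0157,0.03,0,0.0965],
  [0.0,0.0157,0.03,0,0.0965],
  [0.0,0.0157,0.03,0,0.0965],
  [0.0,0.0157,0.03,0,0.0965],
  [0.0,0.0157,0.029,0,0.0965],
])

```text
time: 4.6
tool_pos: [0.5836, 0.2867, 0.163]
tool_rot: [3.141, 0.001, 0.044]
contact_force: [0.2, 0.1, 0.8]
opening: 0.0175
grip_force: 15.0
```

Request:
send_rows([
  [0.0,0,0,0,0],
  [0.0,0,0,0,0],
])

```text
time: 4.8
tool_pos: [0.5829, 0.2855, 0.1623]
tool_rot: [3.141, 0.001, 0.04]
contact_force: [0.4, -0.9, -0.5]
opening: 0.0184
grip_force: 15.0
```

```bash
python3 - <<'E'
from h import *
im,d=cap('side'); cv2.imwrite('pics/held.png',im[:,:,::-1])
stamps('side',im,d,0.1,0.2)
print(observe()['tool_pos'],observe()['tool_rot'])
E
```

```text
side [197. 250.] 99 z [0.1548 0.1566 0.1578] (array([574.4, 293.1]), array([39.2, 26.9]), 44.3)
[0.58285768 0.28478113 0.16255707] [3.14069129e+00 1.28610627e-03 3.88107407e-02]
```

View pics/held.png

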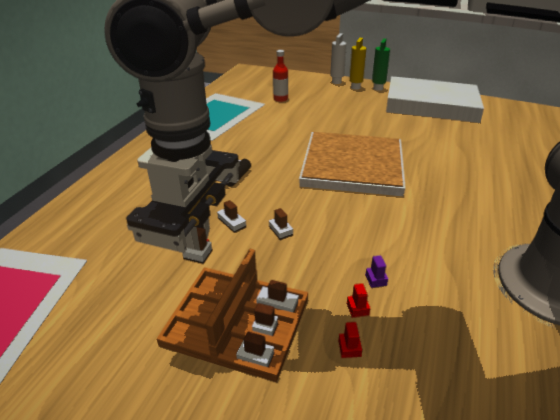

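The picture shows the small stamp held upright at (197,250), over the far side of the caddy. I'll lower it into bay1.

Request:
send_rows([
  [0.0,0,0,-0.04,0],
  [0.0,0,0,-0.04,0],
  [0.0,0,0,-0.03,0],
  [0.0,0,0,-0.015,0],
  [0.0,0,0,-0.005,0],
])

```text
time: 5.35
tool_pos: [0.5827, 0.2842, 0.0316]
tool_rot: [3.141, 0.003, 0.038]
contact_force: [-0.3, 0.1, -0.3]
opening: 0.018
grip_force: 15.0
```

Request:
send_rows([
  [0.0,0,0,-0.001,0],
  [0.0,0,0,-0.001,0],
  [0.0,0,0,-0.001,0],
  [0.0,0,0,0,0],
])

```text
time: 5.75
tool_pos: [0.584, 0.2856, 0.0308]
tool_rot: [-3.141, -0.002, 0.04]
contact_force: [0.0, 0.2, -0.3]
opening: 0.0178
grip_force: 15.0
```

Request:
send_rows([
  [0.0,0,0,-0.001,0],
  [0.0,0,0,-0.0005,0],
  [0.0,0,0,0,0],
  [0.0,0,0,0,0],
])

```text
time: 6.15
tool_pos: [0.5838, 0.2856, 0.029]
tool_rot: [-3.141, -0.001, 0.04]
contact_force: [-1.3, -0.5, 5.4]
opening: 0.0181
grip_force: 15.0
```

Request:
send_rows([
  [0.35,0,0,0,0],
  [0.42,0,0,0,0],
  [0.42,0,0,0,0],
  [0.42,0,0,0.005,0],
  [0.42,0,0,0.03,0],
])

```text
time: 6.65
tool_pos: [0.5811, 0.2845, 0.0601]
tool_rot: [3.139, 0.007, 0.04]
contact_force: [-0.2, -0.3, 0.1]
opening: 0.0384
grip_force: 0.0
```

Request:
send_rows([
  [0.42,0,0,0.05,0],
  [0.5,0,0,0.05,0],
  [0.6,-0.005,-0.03,0,-0.1],
  [0.6,-0.006,-0.04,0,-0.12],
  [0.6,-0.006,-0.04,0,-0.12],
])

```text
time: 7.15
tool_pos: [0.5662, 0.1746, 0.164]
tool_rot: [-3.141, -0.001, -0.304]
contact_force: [0.8, -1.6, -0.7]
opening: 0.0549
grip_force: 0.0
```

Request:
send_rows([
  [0.6,-0.006,-0.04,0,-0.12],
  [0.6,-0.006,-0.04,0,-0.12],
  [0.6,-0.006,-0.04,0,-0.12],
  [0.6,-0.004,-0.025,0,-0.077],
  [0.6,0,0,0,0],
])

```text
time: 7.65
tool_pos: [0.5442, 0.0274, 0.1637]
tool_rot: [3.141, -0.001, -0.743]
contact_force: [-0.1, 0.5, -0.1]
opening: 0.0552
grip_force: 0.0
```

```bash
python3 - <<'E'
from h import *
o=observe();print(o['tool_pos'],o['tool_rot'])
im,d=cap('side');stamps('side',im,d)
im,d=cap('top');stamps('top',im,d)
E
```

```text
[0.54422281 0.0274116  0.16368244] [ 3.14106879e+00 -6.82574869e-04 -7.42630226e-01]
side [203. 118.] 1074 z [-0.0034 -0.0008  0.0021] (array([ 963.4, -451.7]), array([308.9, 217.1]), 82.7)
side [353. 172.] 309 z [0.0229 0.0253 0.0276] (array([ 462.4, -281.5]), array([249.7, 248.9]), 10.4)
side [223. 170.] 86 z [0.0127 0.0171 0.0189] (array([ 753.4, -128.7]), array([105.9,  44.4]), -82.7)
side [175. 207.] 98 z [0.0379 0.0426 0.0469] (array([767.1,  83.3]), array([46.8, 19.3]), 19.8)
side [231. 218.] 167 z [0.0147 0.0168 0.0184] (array([656.1,  40.6]), array([66.6, 32.1]), -29.2)
side [280. 226.] 95 z [0.0154 0.0173 0.0192] (array([546.2,  30.7]), array([50.7, 29.6]), -36.8)
side [516. 276.] 886 z [0.009  0.0117 0.015 ] (array([75.6,  3.4]), array([178.4,  55.8]), -89.7)
side [277. 299.] 362 z [0.0213 0.0239 0.0257] (array([477.9, 227.1]), array([65. , 33.4]), 2.1)
side [205. 309.] 104 z [0.0213 0.0232 0.0249] (array([585. , 286.6]), array([33.9, 32.9]), 4.5)
side [262. 327.] 98 z [0.0218 0.0233 0.025 ] (array([477.4, 293.4]), array([34.1, 12.3]), 5.6)
side [256. 354.] 299 z [0.0215 0.0234 0.0251] (array([470.7, 339.3]), array([50.5, 33. ]), 1.7)
top [353. 131.] 190 z [0.0003 0.0182 0.0218] (array([ 746.1, -132.4]), array([105.3,  47.6]), 83.8)
top [419. 264.] 1126 z [0.0001 0.0261 0.0305] (array([ 462. , -286.5]), array([252.6, 250.9]), -79.6)
top [166. 205.] 61 z [0.019  0.024  0.0271] (array([585. , 274.6]), array([31.7,  8.7]), 1.8)
top [271. 229.] 59 z [0.0159 0.0184 0.0207] (array([531.2,  41.8]), array([29.4, 10.9]), 44.7)
top [187. 255.] 300 z [0.0213 0.0244 0.0271] (array([476.7, 226.7]), array([66.2, 31.7]), 1.4)
top [136. 257.] 163 z [0.0068 0.0243 0.0274] (array([470.1, 338. ]), array([45.8, 29.5]), 0.1)
top [166. 254.] 66 z [0.0098 0.0238 0.0267] (array([476.7, 269.9]), array([32.5,  9.3]), 1.5)
```

The small stamp sits flat in bay1 (block top at 24 mm). Next is the medium stamp.

Request:
send_rows([
  [0.6,0,0,-0.045,0],
  [0.6,0,0,-0.045,0],
  [0.6,0,0,-0.035,0],
  [0.6,0,0,-0.016,0],
  [0.6,0,0,0,0],
])

```text
time: 8.25
tool_pos: [0.5428, 0.032, 0.0197]
tool_rot: [3.138, 0.004, -0.735]
contact_force: [0.5, -0.2, 0.4]
opening: 0.0553
grip_force: 0.0
```

Request:
send_rows([
  [0.4,0,0,0,0],
  [0.2,0,0,0,0],
  [0.0,0,0,0,0],
  [0.0,0,0,0,0],
  [0.0,0,0,0,0],
])

```text
time: 8.75
tool_pos: [0.5448, 0.0304, 0.0228]
tool_rot: [-3.141, -0.001, -0.737]
contact_force: [0.7, -0.7, 0.4]
opening: 0.0194
grip_force: 0.0
```

Request:
send_rows([
  [0.0,0,0,0,0],
  [0.0,0,0,0,0],
  [0.0,0,0,0,0],
])

```text
time: 9.05
tool_pos: [0.5448, 0.0304, 0.0227]
tool_rot: [-3.141, -0.001, -0.737]
contact_force: [-1.1, 0.2, 5.4]
opening: 0.0182
grip_force: 15.0
```

Request:
send_rows([
  [0.0,0,0,0.01,0],
  [0.0,0,0,0.03,0],
  [0.0,0,0,0.04,0],
  [0.0,0,0,0.04,0],
  [0.0,0,0,0.02,0],
])

```text
time: 9.55
tool_pos: [0.5457, 0.0303, 0.1662]
tool_rot: [-3.139, -0.004, -0.737]
contact_force: [0.1, 0.1, -1.0]
opening: 0.018
grip_force: 15.0
```

Request:
send_rows([
  [0.0,0.0045,0.039,0,0.097],
  [0.0,0.0045,0.039,0,0.097],
  [0.0,0.0045,0.039,0,0.097],
  [0.0,0.0045,0.039,0,0.097],
  [0.0,0.0045,0.039,0,0.097],
])

```text
time: 10.05
tool_pos: [0.5668, 0.2269, 0.1626]
tool_rot: [3.141, 0.0, -0.248]
contact_force: [1.0, 0.2, -0.7]
opening: 0.0176
grip_force: 15.0
```

Request:
send_rows([
  [0.0,0.0045,0.039,0,0.097],
  [0.0,0.005,0.039,0,0.097],
  [0.0,0.005,0.038,0,0.098],
  [0.0,0,0,0,0],
  [0.0,0,0,0,0],
])

```text
time: 10.55
tool_pos: [0.581, 0.3419, 0.1619]
tool_rot: [3.141, 0.001, 0.041]
contact_force: [-0.1, -0.1, -0.3]
opening: 0.0182
grip_force: 15.0
```

```bash
python3 - <<'E'
from h import *
o=observe();print(o['tool_pos'],o['tool_rot'],o['opening'])
im,d=cap('side');stamps('side',im,d,.1,.2); cv2.imwrite('pics/held2.png',im[:,:,::-1])
E
```

```text
[0.58095297 0.34191968 0.16186063] [3.14078310e+00 8.70142078e-04 4.06657610e-02] 0.018206953306739236
side [184. 275.] 190 z [0.1555 0.1569 0.1585] (array([578.7, 343.2]), array([42.5, 31.1]), 3.5)
```

Request:
send_rows([
  [0.0,0,0,-0.04,0],
  [0.0,0,0,-0.04,0],
  [0.0,0,0,-0.03,0],
  [0.0,0,0,-0.015,0],
  [0.0,0,0,-0.006,0],
])

```text
time: 11.1
tool_pos: [0.5812, 0.34, 0.0301]
tool_rot: [3.14, 0.002, 0.038]
contact_force: [0.5, 0.7, -0.3]
opening: 0.0178
grip_force: 15.0
```

Request:
send_rows([
  [0.0,0,0,-0.001,0],
  [0.0,0,0,-0.001,0],
  [0.0,0,0,-0.001,0],
  [0.0,0,0,0,0],
  [0.0,0,0,0,0],
])

```text
time: 11.6
tool_pos: [0.5818, 0.3416, 0.0289]
tool_rot: [-3.141, -0.001, 0.04]
contact_force: [-0.1, 0.1, -1.2]
opening: 0.0181
grip_force: 15.0
```

Request:
send_rows([
  [0.0,0,0,-0.0007,0],
  [0.0,0,0,0,0],
  [0.35,0,0,0,0],
  [0.42,0,0,0,0],
  [0.42,0,0,0,0],
])

```text
time: 12.1
tool_pos: [0.5815, 0.3414, 0.0274]
tool_rot: [3.141, 0.0, 0.04]
contact_force: [-0.5, 0.0, 0.0]
opening: 0.0366
grip_force: 0.0
```

Request:
send_rows([
  [0.42,0,0,0.005,0],
  [0.42,0,0,0.03,0],
  [0.42,0,0,0.05,0],
  [0.5,0,0,0.05,0],
  [0.6,0.009,-0.035,0,-0.07],
])

```text
time: 12.6
tool_pos: [0.5931, 0.3112, 0.1717]
tool_rot: [-3.134, -0.014, -0.026]
contact_force: [0.9, -0.3, 0.5]
opening: 0.0494
grip_force: 0.0
```

Request:
send_rows([
  [0.6,0.009,-0.038,0,-0.07],
  [0.6,0.009,-0.038,0,-0.07],
  [0.6,0.009,-0.038,0,-0.07],
  [0.6,0.009,-0.038,0,-0.07],
  [0.6,0.009,-0.038,0,-0.07],
])

```text
time: 13.1
tool_pos: [0.6357, 0.1149, 0.163]
tool_rot: [-3.141, -0.0, -0.383]
contact_force: [0.5, 0.1, 0.1]
opening: 0.0554
grip_force: 0.0
```

Request:
send_rows([
  [0.6,0.01,-0.038,0,-0.075],
  [0.6,0.01,-0.0385,0,-0.075],
  [0.6,0,0,0,0],
  [0.6,0,0,0,0],
])

```text
time: 13.5
tool_pos: [0.6555, 0.0391, 0.1626]
tool_rot: [-3.141, 0.0, -0.532]
contact_force: [-0.5, 0.1, -0.4]
opening: 0.0552
grip_force: 0.0
```

```bash
python3 - <<'E'
from h import *
o=observe();print(o['tool_pos'],o['tool_rot'])
im,d=cap('side');stamps('side',im,d)
im,d=cap('top');stamps('top',im,d)
E
```

```text
[0.65554759 0.0390528  0.16260344] [-3.14140084e+00  3.18452569e-04 -5.31650804e-01]
side [166. 125.] 67 z [-0.0034 -0.0014  0.0003] (array([1063.7, -326.4]), array([68.3, 34. ]), -42.8)
side [352. 172.] 312 z [0.0231 0.0254 0.028 ] (array([ 462.6, -281.8]), array([250.4, 249.6]), -79.9)
side [223. 170.] 85 z [0.0123 0.0171 0.019 ] (array([ 753.1, -128.9]), array([110.5,  43.7]), -82.5)
side [175. 207.] 107 z [0.0382 0.0428 0.0474] (array([767.4,  82.6]), array([47.4, 18.8]), 18.0)
side [231. 218.] 142 z [0.0152 0.0171 0.0188] (array([655.8,  40.9]), array([66. , 30.7]), -27.8)
side [516. 277.] 918 z [0.0089 0.0119 0.0152] (array([74.9,  4.8]), array([179.8,  56.7]), -88.6)
side [277. 299.] 371 z [0.0204 0.0238 0.0259] (array([477.8, 228. ]), array([64.9, 33.4]), 1.8)
side [205. 309.] 104 z [0.0216 0.0233 0.0248] (array([584.6, 286.5]), array([33.6, 32.8]), 2.9)
side [262. 327.] 99 z [0.0218 0.0232 0.0248] (array([477.5, 293.1]), array([33.6, 12.3]), 8.5)
side [191. 334.] 248 z [0.0218 0.0235 0.0253] (array([568.2, 344.8]), array([77.8, 38.8]), -7.4)
side [256. 354.] 300 z [0.0218 0.0235 0.0251] (array([470.5, 339.9]), array([50.2, 31.4]), 1.2)
top [348. 131.] 233 z [-0.001   0.0182  0.0214] (array([ 745.9, -132.3]), array([105. ,  47.3]), 84.2)
top [138. 208.] 144 z [0.0215 0.0241 0.0269] (array([582.9, 342.1]), array([50.1, 30.8]), 2.6)
top [418. 263.] 1133 z [0.0002 0.0262 0.0305] (array([ 462. , -286.6]), array([252.9, 251. ]), -79.6)
top [166. 205.] 62 z [0.0198 0.0236 0.0271] (array([584.8, 274.5]), array([32.1,  8.6]), 1.2)
top [187. 255.] 303 z [0.0212 0.0241 0.0275] (array([476.8, 226.8]), array([66.4, 31.4]), 2.1)
top [136. 257.] 165 z [0.0067 0.024  0.0269] (array([469.2, 338.8]), array([47.3, 30. ]), 1.5)
top [166. 254.] 68 z [0.0116 0.0239 0.0268] (array([476.7, 269.8]), array([32.7,  9.9]), -0.7)
```

The medium stamp sits flat in bay2 (50 × 31 mm, yaw about 2°, block top at 24 mm). Next is the large stamp.

Request:
send_rows([
  [0.6,0,0.0005,-0.045,0],
  [0.6,0,0,-0.045,0],
  [0.6,0,0,-0.035,0],
  [0.6,0,0,-0.015,0],
  [0.6,0,0,0,0],
])

```text
time: 14.1
tool_pos: [0.6541, 0.0417, 0.0206]
tool_rot: [3.14, 0.004, -0.528]
contact_force: [-0.4, 0.1, -0.4]
opening: 0.055
grip_force: 0.0
```

Request:
send_rows([
  [0.4,0,0,0,0],
  [0.2,0,0,0,0],
  [0.0,0,0,0,0],
  [0.0,0,0,0,0],
  [0.0,0,0,0,0],
])

```text
time: 14.6
tool_pos: [0.6558, 0.0403, 0.0233]
tool_rot: [-3.141, -0.001, -0.53]
contact_force: [0.9, 0.1, -0.2]
opening: 0.0196
grip_force: 0.0
```

Request:
send_rows([
  [0.0,0,0,0,0],
  [0.0,0,0,0,0],
  [0.0,0,0,0,0],
])

```text
time: 14.9
tool_pos: [0.6558, 0.0403, 0.0231]
tool_rot: [-3.141, -0.001, -0.53]
contact_force: [-1.2, -0.3, 5.6]
opening: 0.0182
grip_force: 15.0
```

Request:
send_rows([
  [0.0,0,0,0.01,0],
  [0.0,0,0,0.03,0],
  [0.0,0,0,0.04,0],
  [0.0,0,0,0.04,0],
  [0.0,0,0,0.02,0],
])

```text
time: 15.4
tool_pos: [0.6569, 0.0404, 0.167]
tool_rot: [-3.139, -0.005, -0.53]
contact_force: [0.1, -0.1, 0.3]
opening: 0.0179
grip_force: 15.0
```

Request:
send_rows([
  [0.0,-0.012,0.032,0,0.095],
  [0.0,-0.012,0.032,0,0.095],
  [0.0,-0.012,0.032,0,0.095],
  [0.0,-0.012,0.032,0,0.095],
  [0.0,-0.012,0.032,0,0.095],
])

```text
time: 15.9
tool_pos: [0.5948, 0.2016, 0.1628]
tool_rot: [3.142, 0.0, -0.051]
contact_force: [0.8, 0.3, -0.3]
opening: 0.0179
grip_force: 15.0
```

Request:
send_rows([
  [0.0,-0.011,0.0295,0,0.095],
  [0.0,0,0,0,0],
  [0.0,0,0,0,0],
])

```text
time: 16.2
tool_pos: [0.5842, 0.2304, 0.1627]
tool_rot: [3.141, -0.0, 0.04]
contact_force: [0.9, -0.5, -0.1]
opening: 0.0179
grip_force: 15.0
```

```bash
python3 - <<'E'
from h import *
o=observe();print(o['tool_pos'],o['tool_rot'],o['opening'])
im,d=cap('side');stamps('side',im,d,.1,.2)
E
```

```text
[0.58422646 0.23038463 0.1627031 ] [ 3.14113074e+00 -4.71667746e-06  4.04935197e-02] 0.017948327621915866
side [217. 227.] 231 z [0.1556 0.1569 0.1584] (array([585.4, 232. ]), array([64.4, 31. ]), 2.7)
```

Held square and over bay0. Lowering.

Request:
send_rows([
  [0.0,0,0,-0.04,0],
  [0.0,0,0,-0.04,0],
  [0.0,0,0,-0.03,0],
  [0.0,0,0,-0.015,0],
  [0.0,0,0,-0.006,0],
])

```text
time: 16.75
tool_pos: [0.5843, 0.2287, 0.0301]
tool_rot: [3.141, 0.002, 0.038]
contact_force: [0.1, 0.2, -1.0]
opening: 0.0178
grip_force: 15.0
```

Request:
send_rows([
  [0.0,0,0,-0.001,0],
  [0.0,0,0,-0.001,0],
  [0.0,0,0,-0.001,0],
  [0.0,0,0,-0.0005,0],
  [0.0,0,0,0,0],
])

```text
time: 17.25
tool_pos: [0.5851, 0.2301, 0.0291]
tool_rot: [-3.141, -0.002, 0.04]
contact_force: [0.2, -0.6, 4.1]
opening: 0.0178
grip_force: 15.0
```

Request:
send_rows([
  [0.35,0,0,0,0],
  [0.42,0,0,0,0],
  [0.42,0,0,0,0],
  [0.42,0,0,0.005,0],
  [0.42,0,0,0.03,0],
])

```text
time: 17.75
tool_pos: [0.5821, 0.2292, 0.0602]
tool_rot: [3.14, 0.007, 0.04]
contact_force: [-0.7, 0.1, 0.5]
opening: 0.0384
grip_force: 0.0
```

Request:
send_rows([
  [0.42,0,0,0.05,0],
  [0.5,0,0,0.05,0],
  [0.5,0.012,-0.025,0.01,0.14],
  [0.5,0.012,-0.025,0,0.14],
  [0.5,0.012,-0.025,0,0.14],
])

```text
time: 18.25
tool_pos: [0.621, 0.1544, 0.1745]
tool_rot: [3.141, -0.002, 0.466]
contact_force: [0.4, -0.8, -0.4]
opening: 0.0462
grip_force: 0.0
```

Request:
send_rows([
  [0.5,0.012,-0.025,0,0.14],
  [0.5,0,0,0,0.14],
  [0.5,0,0,0,0.14],
  [0.5,0,0,0,0.14],
  [0.5,0,0,0,0.14],
])

```text
time: 18.75
tool_pos: [0.6325, 0.1298, 0.1733]
tool_rot: [3.142, -0.0, 1.165]
contact_force: [0.1, 0.9, 0.2]
opening: 0.0455
grip_force: 0.0
```

Request:
send_rows([
  [0.5,0,0,0,0.14],
  [0.5,0,0,0,0.14],
  [0.5,0,0,0,0.14],
  [0.5,0,0,0,0.03],
  [0.5,0,0,0,0],
])

```text
time: 19.25
tool_pos: [0.6325, 0.1299, 0.1733]
tool_rot: [3.141, 0.0, 1.61]
contact_force: [-0.8, -0.6, 0.2]
opening: 0.0464
grip_force: 0.0
```

```bash
cat >> h.py <<'E'
def bar(n,C,z0,sgn):
    m=((C[...,2]>z0-.012)&(C[...,2]<z0+.006)&(sgn*C[...,1]>.17)).astype(np.uint8)
    k,L,st,ce=cv2.connectedComponentsWithStats(m)
    for i in range(1,k):
        if st[i,4]>60: P=C[L==i];print(n,'bar',ce[i].round(),np.percentile(P[:,2],[50,95]).round(4),rect(P[:,:2]))
E
python3 - <<'E'
from h import *
o=observe();print(o['tool_pos'],o['tool_rot'],o['qpos'])
for n in('side','top'):
    im,d=cap(n);stamps(n,im,d);C=cloud(n,d);bar(n,C,.095,1)
    hsv=cv2.cvtColor(im,cv2.COLOR_RGB2HSV)
    m=((C[...,2]>.012)&(C[...,2]<.03)&(C[...,1]>.15)&(C[...,0]>.38)&(hsv[...,1]>90)).astype(np.uint8)
    k,L,st,ce=cv2.connectedComponentsWithStats(m)
    for i in range(1,k):
        if st[i,4]>500: print('cad',rect(C[L==i][:,:2]))
E
```

```text
[0.63245647 0.12991966 0.17327657] [3.14144032e+00 2.51703442e-06 1.60992894e+00] [ 8.40010278e-02  6.05907332e-01  1.23932090e+00 -9.71084915e-06
  1.29621235e+00  4.48710446e-02]
side [352. 172.] 305 z [0.0229 0.0254 0.0282] (array([ 462. , -280.7]), array([250. , 247.5]), 10.1)
side [217. 175.] 46 z [0.0115 0.0174 0.0193] (array([763.3, -99.3]), array([62.3, 28.9]), -60.8)
side [175. 207.] 109 z [0.0377 0.043  0.0476] (array([767.4,  82.4]), array([46.6, 17.8]), 18.1)
side [518. 279.] 1015 z [0.0089 0.0119 0.0155] (array([72.7,  9.4]), array([186.5,  61. ]), -86.3)
side [210. 284.] 163 z [0.0212 0.0239 0.0257] (array([598.9, 240.9]), array([54.4, 25.8]), -24.5)
side [277. 299.] 360 z [0.0212 0.0239 0.0256] (array([477.9, 227.8]), array([65.1, 33.5]), -0.0)
side [205. 309.] 105 z [0.0219 0.0233 0.025 ] (array([584.6, 286.6]), array([34.3, 32.6]), 3.6)
side [262. 327.] 101 z [0.0214 0.0235 0.0251] (array([477.5, 293.9]), array([33.1, 12.9]), 8.9)
side [191. 334.] 250 z [0.0219 0.0234 0.025 ] (array([568.6, 344.3]), array([78.3, 38.3]), -7.8)
side [256. 354.] 298 z [0.0216 0.0236 0.0252] (array([470.2, 339.7]), array([49.6, 32.3]), 1.5)
side bar [230. 290.] [0.0937 0.0958] (array([529.3, 284.6]), array([173.1,  12.7]), -88.1)
cad (array([530.4, 283.8]), array([203.9, 174.6]), 2.5)
top [348. 132.] 230 z [-0.0006  0.0184  0.0216] (array([ 743.9, -132.3]), array([104.6,  49. ]), 85.2)
top [419. 264.] 1126 z [0.0001 0.0262 0.0303] (array([ 462. , -286.3]), array([252.1, 250.9]), -79.5)
top bar [ 16. 109.] [0.093  0.1001] (array([790.9, 606.7]), array([51.6, 24.1]), -33.3)
top bar [118. 228.] [0.0944 0.097 ] (array([525.6, 352.3]), array([32.3, 12. ]), -89.4)
```

Request:
send_rows([
  [0.5,-0.026,0.0385,0,0],
  [0.5,-0.026,0.0385,0,0],
  [0.5,-0.026,0.0385,0,0],
  [0.5,-0.025,0.038,0,0],
  [0.5,0,0,0,0],
], grip_force=50)

```text
time: 19.85
tool_pos: [0.5262, 0.2879, 0.1734]
tool_rot: [-3.141, -0.002, 1.615]
contact_force: [1.6, -0.4, 0.0]
opening: 0.0458
grip_force: 0.0
```

Request:
send_rows([
  [0.5,0,0,-0.03,0],
  [0.5,0,0,-0.04,0],
  [0.5,0,0,-0.025,0],
  [0.5,0,0,-0.014,0],
  [0.5,0,0,0,0],
])

```text
time: 20.35
tool_pos: [0.5289, 0.2825, 0.0623]
tool_rot: [-3.138, 0.001, 1.609]
contact_force: [0.2, -0.7, -0.4]
opening: 0.0453
grip_force: 0.0
```

Request:
send_rows([
  [0.4,0,0,0,0],
  [0.3,0,0,0,0],
  [0.25,0,0,0,0],
  [0.2,0,0,0,0],
  [0.2,0,0,0,0],
])

```text
time: 20.85
tool_pos: [0.5297, 0.2835, 0.0646]
tool_rot: [3.141, -0.0, 1.61]
contact_force: [-0.6, 0.0, 0.5]
opening: 0.0186
grip_force: 0.0
```

Request:
send_rows([
  [0.16,0,0,0,0],
  [0.13,0,0,0,0],
  [0.0,0,0,0,0],
  [0.0,0,0,0,0],
  [0.0,0,0,0,0],
])

```text
time: 21.35
tool_pos: [0.5302, 0.2835, 0.0642]
tool_rot: [3.14, -0.0, 1.61]
contact_force: [3.7, -0.0, -1.1]
opening: 0.0118
grip_force: 50.0
```

Request:
send_rows([
  [0.0,0,0,0.003,0],
  [0.0,0,0,0.006,0],
  [0.0,0,0,0.01,0],
  [0.0,0,0,0.01,0],
  [0.0,0,0,0.005,0],
])

```text
time: 21.85
tool_pos: [0.53, 0.2837, 0.0996]
tool_rot: [3.14, -0.001, 1.61]
contact_force: [0.1, 0.3, -7.0]
opening: 0.0115
grip_force: 50.0
```

Request:
send_rows([
  [0.0,0,0,0,0],
  [0.0,0,0,0,0],
])

```text
time: 22.05
tool_pos: [0.5294, 0.2834, 0.0981]
tool_rot: [3.142, 0.0, 1.61]
contact_force: [0.1, -0.9, -6.8]
opening: 0.0117
grip_force: 50.0
```

```bash
python3 - <<'E'
from h import *
o=observe();print(o['tool_pos'],o['tool_rot'],o['contact_force'],o['torque'])
im,d=cap('side');cv2.imwrite('pics/lift.png',im[:,:,::-1]);C=cloud('side',d)
hsv=cv2.cvtColor(im,cv2.COLOR_RGB2HSV)
m=((C[...,2]>.044)&(C[...,2]<.064)&(C[...,1]>.15)&(C[...,0]>.38)&(hsv[...,1]>90)).astype(np.uint8)
k,L,st,ce=cv2.connectedComponentsWithStats(m)
for i in range(1,k):
    if st[i,4]>300:
        P=C[L==i]; P=P[P[:,2]>.048]; A=np.c_[P[:,:2]-P[:,:2].mean(0),np.ones(len(P))]; print('cad',st[i,4],rect(P[:,:2]),np.linalg.lstsq(A,P[:,2],rcond=None)[0],np.median(P[:,2]))
E
```

```text
[0.52935616 0.28336459 0.09809588] [3.14156154e+00 4.32000962e-05 1.60984528e+00] [ 0.06354455 -0.86707381 -6.78359912] [ 0.00588351 -0.12292082 -0.0200379 ]
cad 3118 (array([529.7, 284.7]), array([203.4, 173.8]), 2.7) [-0.00039288 -0.00267037  0.0533222 ] 0.05332999938739913
```

View pics/lift.png

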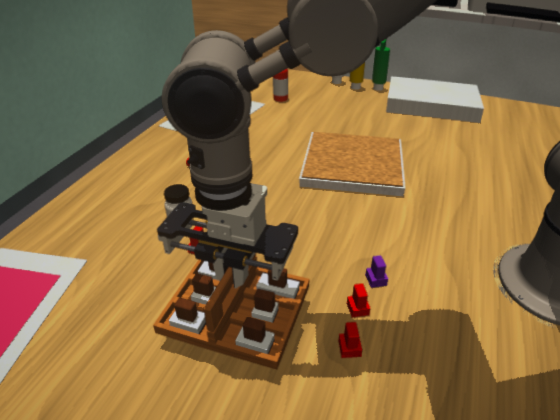

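The caddy hangs level (measured tilt under 0.3°), with all six stamps in view inside it, around (235,300). Now the carry.

Request:
send_rows([
  [0.0,0,0,0.01,0],
  [0.0,0,0,0.02,0],
  [0.0,0,0,0.03,0],
  [0.0,0,0,0.02,0],
  [0.0,0,0,0.01,0],
])

```text
time: 22.6
tool_pos: [0.5303, 0.2837, 0.1907]
tool_rot: [3.138, -0.001, 1.61]
contact_force: [-0.3, 1.1, -7.1]
opening: 0.0118
grip_force: 50.0
```

Request:
send_rows([
  [0.0,-0.001,-0.01,0,0],
  [0.0,-0.002,-0.02,0,0],
  [0.0,-0.003,-0.025,0,0.007],
  [0.0,-0.003,-0.025,0,0.007],
  [0.0,-0.003,-0.025,0,0.007],
])

```text
time: 23.1
tool_pos: [0.5162, 0.1766, 0.1864]
tool_rot: [-3.139, 0.001, 1.631]
contact_force: [-0.0, -0.4, -5.8]
opening: 0.0118
grip_force: 50.0
```

Request:
send_rows([
  [0.0,-0.003,-0.025,0,0.007],
  [0.0,-0.003,-0.025,0,0.007],
  [0.0,-0.003,-0.025,0,0.007],
  [0.0,-0.003,-0.025,0,0.007],
  [0.0,-0.003,-0.025,0,0.007],
])

```text
time: 23.6
tool_pos: [0.501, 0.0518, 0.1866]
tool_rot: [-3.139, -0.0, 1.666]
contact_force: [0.7, 0.3, -6.3]
opening: 0.0118
grip_force: 50.0
```

Request:
send_rows([
  [0.0,-0.003,-0.025,0,0.007],
  [0.0,-0.003,-0.025,0,0.007],
  [0.0,-0.003,-0.025,0,0.007],
  [0.0,-0.003,-0.025,0,0.007],
  [0.0,-0.003,-0.025,0,0.007],
])

```text
time: 24.1
tool_pos: [0.486, -0.0728, 0.1867]
tool_rot: [-3.139, -0.001, 1.701]
contact_force: [-0.2, -0.1, -6.8]
opening: 0.0117
grip_force: 50.0
```

Request:
send_rows([
  [0.0,-0.003,-0.025,0,0.007],
  [0.0,-0.003,-0.025,0,0.007],
  [0.0,-0.003,-0.025,0,0.007],
  [0.0,-0.003,-0.025,0,0.007],
  [0.0,-0.003,-0.025,0,0.007],
])

```text
time: 24.6
tool_pos: [0.4709, -0.1976, 0.1867]
tool_rot: [-3.139, -0.002, 1.736]
contact_force: [-0.0, -0.1, -6.1]
opening: 0.0117
grip_force: 50.0
```

Request:
send_rows([
  [0.0,-0.003,-0.025,0,0.007],
  [0.0,-0.003,-0.025,0,0.007],
  [0.0,-0.002,-0.02,0,0],
  [0.0,-0.0015,-0.008,0,0],
  [0.0,0,0,0,0],
])

```text
time: 25.1
tool_pos: [0.4619, -0.2751, 0.1869]
tool_rot: [-3.14, -0.002, 1.748]
contact_force: [-0.8, 1.3, -6.1]
opening: 0.0117
grip_force: 50.0
```

Request:
send_rows([
  [0.0,0,0,0,0],
  [0.0,0,0,-0.01,0],
  [0.0,0,0,-0.02,0],
  [0.0,0,0,-0.01,0],
  [0.0,0,0,0,0],
])

```text
time: 25.6
tool_pos: [0.4621, -0.2731, 0.1461]
tool_rot: [-3.139, -0.003, 1.751]
contact_force: [-1.2, 0.9, -6.3]
opening: 0.0117
grip_force: 50.0
```

```bash
cat >> h.py <<'E'
def fit(n,C,im,z0,tag):
    hsv=cv2.cvtColor(im,cv2.COLOR_RGB2HSV)
    m=((abs(C[...,2]-z0)<.009)&(C[...,1]<-.1)&(C[...,0]>.28)&(C[...,0]<.65)).astype(np.uint8)
    k,L,st,ce=cv2.connectedComponentsWithStats(m)
    for i in range(1,k):
        if st[i,4]>300:
            P=C[L==i]; print(n,tag,st[i,4],rect(P[:,:2]),np.median(P[:,2]).round(4))
E
python3 - <<'E'
from h import *
o=observe();print(o['tool_pos'],o['tool_rot'],o['contact_force'])
for n in('side','top'):
    im,d=cap(n);C=cloud(n,d)
    fit(n,C,im,o['tool_pos'][2]-.064+.020,'cad'); fit(n,C,im,.03,'stand')
cv2.imwrite('pics/hover.png',load('side')[0][:,:,::-1])
E
```

```text
[ 0.46211113 -0.2731151   0.1460739 ] [-3.13882739 -0.00340015  1.75070267] [-1.20599766  0.86397228 -6.25755148]
side cad 1675 (array([ 462.6, -273.1]), array([202.1, 182.2]), 10.4) 0.1012
side stand 2996 (array([ 463.4, -282.9]), array([253.7, 250.6]), -79.7) 0.029
top cad 2226 (array([ 454.3, -233.8]), array([202.3,  93.5]), 10.1) 0.1036
top stand 2900 (array([ 454.4, -243.5]), array([250. , 168.2]), 10.3) 0.0296
```

View pics/hover.png

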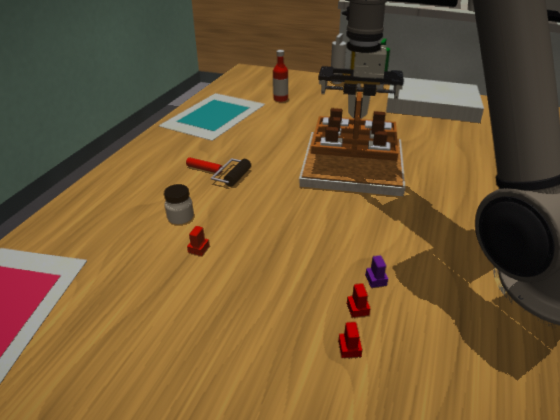

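The caddy hovers level over the stand at about (358,135), square to it and about 11 mm short in y.

Request:
send_rows([
  [0.0,0.0003,-0.005,-0.005,0],
  [0.0,0,-0.006,-0.015,0],
  [0.0,0,0,-0.015,0],
  [0.0,0,0,-0.008,0],
  [0.0,0,0,-0.004,0],
])

```text
time: 26.2
tool_pos: [0.4632, -0.2857, 0.1005]
tool_rot: [-3.141, -0.0, 1.75]
contact_force: [-0.1, -0.3, -7.7]
opening: 0.0119
grip_force: 50.0
```

Request:
send_rows([
  [0.0,0,0,-0.001,0],
  [0.0,0,0,0,0],
  [0.0,0,0,0,0],
])

```text
time: 26.5
tool_pos: [0.4637, -0.2858, 0.1007]
tool_rot: [3.141, 0.001, 1.75]
contact_force: [0.3, 0.1, -6.9]
opening: 0.0118
grip_force: 50.0
```

```bash
python3 - <<'E'
from h import *
o=observe();print(o['tool_pos'],o['tool_rot'],o['contact_force'])
z=o['tool_pos'][2]-.064+.020
for n in('side','top'):
    im,d=cap(n);C=cloud(n,d)
    fit(n,C,im,z,'cad'); fit(n,C,im,.03,'stand')
E
```

```text
[ 0.46368179 -0.28584858  0.10071162] [3.14065547e+00 1.02674081e-03 1.74993104e+00] [ 0.28402687  0.05610139 -6.88182205]
side cad 728 (array([ 362.2, -772.6]), array([218.7, 175.3]), -85.7) 0.049
side cad 1596 (array([ 463.5, -286.6]), array([203.4, 181.2]), 10.2) 0.0558
side stand 2048 (array([ 462.9, -280.9]), array([251.1, 250.3]), -79.8) 0.0289
top cad 1725 (array([ 455.1, -247.2]), array([202.8,  95.4]), 10.2) 0.0569
top stand 3314 (array([ 462.1, -285.1]), array([251.5, 250.3]), -79.4) 0.0296
```

Request:
send_rows([
  [0.0,-0.0005,0.001,-0.002,0],
  [0.0,0,0,-0.001,0],
  [0.0,0,0,-0.001,0],
  [0.0,0,0,-0.001,0],
  [0.0,0,0,0,0],
])

```text
time: 27.1
tool_pos: [0.4627, -0.2845, 0.0948]
tool_rot: [-3.141, -0.0, 1.75]
contact_force: [-0.3, 0.5, -6.9]
opening: 0.0115
grip_force: 50.0
```

Request:
send_rows([
  [0.0,0,0,-0.0005,0],
  [0.0,0,0,-0.0005,0],
  [0.0,0,0,0,0],
  [0.0,0,0,0,0],
])

```text
time: 27.5
tool_pos: [0.4628, -0.2846, 0.0942]
tool_rot: [3.141, 0.0, 1.75]
contact_force: [0.5, 0.2, -5.6]
opening: 0.0118
grip_force: 50.0
```

Request:
send_rows([
  [0.0,0,0,-0.0005,0],
  [0.0,0,0,0,0],
  [0.0,0,0,0,0],
])

```text
time: 27.8
tool_pos: [0.4628, -0.2846, 0.0941]
tool_rot: [3.141, 0.0, 1.75]
contact_force: [-3.0, 1.2, 4.7]
opening: 0.0117
grip_force: 50.0
```

Request:
send_rows([
  [0.16,0,0,0,0],
  [0.22,0,0,0,0],
  [0.3,0,0,0,0],
  [0.35,0,0,0,0],
  [0.35,0,0,0.005,0],
])

```text
time: 28.3
tool_pos: [0.4625, -0.2844, 0.0981]
tool_rot: [-3.141, -0.001, 1.75]
contact_force: [0.3, 0.4, -0.2]
opening: 0.0314
grip_force: 0.0
```

Request:
send_rows([
  [0.35,0,0,0.02,0],
  [0.35,0,0,0.04,0],
  [0.35,0,0,0.04,0],
  [0.35,0,0.03,0.02,0],
  [0.35,0,0.05,0,0],
])

```text
time: 28.8
tool_pos: [0.4645, -0.2067, 0.2221]
tool_rot: [3.136, 0.006, 1.746]
contact_force: [0.3, 0.7, -0.6]
opening: 0.032
grip_force: 0.0
```

Request:
send_rows([
  [0.35,0,0.05,0,0],
  [0.35,0,0.05,0,0],
  [0.35,0,0.05,0,0],
  [0.35,0,0.05,0,0],
  [0.35,0,0.03,0,0],
])

```text
time: 29.3
tool_pos: [0.4623, 0.0285, 0.2191]
tool_rot: [3.141, -0.0, 1.752]
contact_force: [1.2, -0.5, 0.2]
opening: 0.0329
grip_force: 0.0
```

```bash
python3 - <<'E'
from h import *
o=observe();print(o['time'],o['tool_pos'])
for n in('side','top'):
    im,d=cap(n);C=cloud(n,d)
    fit(n,C,im,.050,'cad'); fit(n,C,im,.03,'stand'); bar(n,C,.125,-1); stamps(n,im,d,.04,.07)
cv2.imwrite('pics/end.png',np.vstack([load('top')[0][180:360,300:540],load('side')[0][60:240,240:480]])[:,:,::-1].repeat(2,0).repeat(2,1)[:,:])
e=cv2.imread('pics/end.png');cv2.imwrite('pics/end.png',np.hstack([e[:360],e[360:]])[:, :].copy()[:, :960])
cv2.imwrite('pics/end.png',cv2.resize(cv2.imread('pics/end.png'),(800,300)))
E
```

```text
29.3 [0.46228855 0.02845137 0.21914393]
side cad 310 (array([  463.8, -1447.8]), array([366.7,  30. ]), 0.5) 0.05
side cad 1237 (array([ 361.1, -772.4]), array([221.9, 175.6]), -85.0) 0.0484
side cad 1567 (array([ 462.4, -284. ]), array([203.5, 180.1]), 10.3) 0.0493
side stand 1945 (array([ 463.1, -282.5]), array([251.9, 250.6]), -79.5) 0.029
side bar [47. 16.] [0.1219 0.1302] (array([ 2251.5, -1100.2]), array([735.2,  36.1]), -88.9)
side bar [459.  26.] [0.122  0.1301] (array([  270.4, -1451.9]), array([904.6,  37.3]), 0.3)
side bar [381.  57.] [0.1211 0.1303] (array([ 496.9, -838. ]), array([46.8, 25.8]), 4.0)
side bar [356. 129.] [0.124  0.1258] (array([ 458.5, -261.2]), array([131.1,  12. ]), -80.1)
side [330. 158.] 72 z [0.0516 0.0533 0.055 ] (array([ 507.3, -217.2]), array([51.1, 35.9]), 5.6)
side [377. 162.] 75 z [0.0515 0.0534 0.0549] (array([ 395.7, -235.5]), array([49.2, 34.7]), 7.7)
side [173. 207.] 44 z [0.0406 0.043  0.046 ] (array([771.9,  85.4]), array([38.2, 10.3]), 6.7)
top cad 3652 (array([ 461.5, -284.4]), array([203. , 175.3]), 10.3) 0.0506
top stand 5243 (array([ 461.9, -285.9]), array([253.5, 251.6]), -79.6) 0.0297
top bar [438. 257.] [0.1246 0.1275] (array([ 462.3, -284.3]), array([171.4,  12.4]), -80.0)
top [445. 230.] 266 z [0.0512 0.054  0.0569] (array([ 525., -329.]), array([64.5, 33.6]), 9.5)
top [394. 240.] 176 z [0.0516 0.0543 0.0568] (array([ 505.9, -219.2]), array([49.9, 31.9]), 10.0)
top [416. 235.] 59 z [0.0515 0.0543 0.0571] (array([ 513.4, -262.6]), array([34. , 12.1]), 3.6)
top [457. 280.] 283 z [0.0512 0.0541 0.0565] (array([ 417.8, -347.2]), array([65.7, 32.1]), 10.4)
top [427. 285.] 57 z [0.0513 0.0538 0.0558] (array([ 408.5, -281.3]), array([33.4, 10.3]), 1.8)
top [405. 291.] 188 z [0.0515 0.0542 0.057 ] (array([ 395.6, -237.4]), array([50.7, 32.4]), 11.2)
```

View pics/end.png

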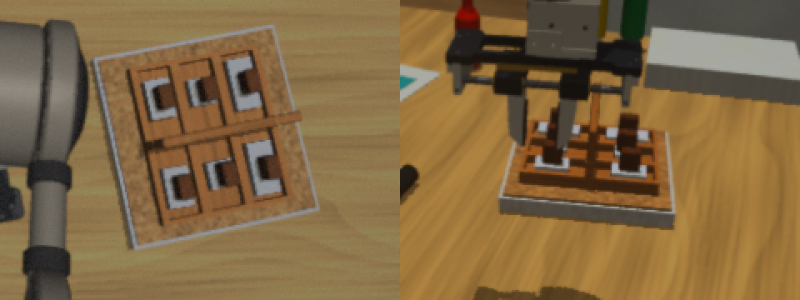

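The caddy sits on the stand within about 1.5 mm of centre and 0.1° of square. All six stamps lie flat in their matching rows, and the gripper is clear.

Request:
send_rows([
  [0.35,0,0,0,0],
  [0.35,0,0,0,0],
])

```text
time: 29.6
tool_pos: [0.463, 0.0245, 0.2187]
tool_rot: [3.141, 0.0, 1.749]
contact_force: [-0.2, -0.1, -0.0]
opening: 0.0322
grip_force: 0.0
```

```bash
python3 -c "from cell import *; print(hand_in())"
```

```text
the job is handed in; nothing more can be done
None
```

The job is handed in (no verdict was returned): all three stamps are flat in their matching rows, and the caddy is on the stand, about 1.5 mm off centre and square to within about 0.1° in the last pictures, at 29.6 s of the 72 s allowed.

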